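Line up the bead jars by height on the display board

TASK

Set out the four bead jars for display: stand one upright on the middle of each felt disc of the dark board, in order of height, with the shortest next to the yellow cat and the tallest next to the green dragon (which end the cat stands at varies). Do not knock over or shift the two figurines.

Things in the scene. Friction and masses are not known exactly. Their poses are not given: they have to be found in the camera images.
- jar_black_center (a point): black bead jar: loose upright round jar of clear plastic full of black beads, with a flat black lid as wide as the jar; 42 mm in diameter, 44 mm high; about 84 g, give or take a third. The point is its centre, half-way up (22 mm above its base), z up along the jar. Round, so its yaw does not matter.
- jar_amber_center (a point): amber-yellow bead jar: loose upright round jar of clear plastic full of amber-yellow beads, with a flat amber-yellow lid as wide as the jar; 42 mm in diameter, 56 mm high; about 96 g, give or take a third. The point is its centre, half-way up (28 mm above its base), z up along the jar. Round, so its yaw does not matter.
- jar_red_center (a point): dark red bead jar: loose upright round jar of clear plastic full of dark red beads, with a flat dark red lid as wide as the jar; 42 mm in diameter, 68 mm high; about 108 g, give or take a third. The point is its centre, half-way up (34 mm above its base), z up along the jar. Round, so its yaw does not matter.
- jar_turquoise_center (a point): turquoise blue-green bead jar: loose upright round jar of clear plastic full of turquoise blue-green beads, with a flat turquoise blue-green lid as wide as the jar; 42 mm in diameter, 80 mm high; about 120 g, give or take a third. The point is its centre, half-way up (40 mm above its base), z up along the jar. Round, so its yaw does not matter.
- mark1: cream felt disc with a darker middle, 60 mm in diameter and less than 1 mm thick, one of four alike in a straight row at 80 mm spacing on a fixed dark wooden board (90 x 500 mm, 12 mm thick, lying on the counter, its row roughly across the robot's view); the rightmost seen from the robot (its -y end). Origin at the centre of the disc on the board's top face, where a jar's base stands; y along the row from mark1 to mark4, x across the board, z up.
- mark2: cream felt disc with a darker middle, 60 mm in diameter and less than 1 mm thick, one of four alike in a straight row at 80 mm spacing on a fixed dark wooden board (90 x 500 mm, 12 mm thick, lying on the counter, its row roughly across the robot's view); second from the robot's right. Origin at the centre of the disc on the board's top face, where a jar's base stands; y along the row from mark1 to mark4, x across the board, z up.
- mark3: cream felt disc with a darker middle, 60 mm in diameter and less than 1 mm thick, one of four alike in a straight row at 80 mm spacing on a fixed dark wooden board (90 x 500 mm, 12 mm thick, lying on the counter, its row roughly across the robot's view); third from the robot's right. Origin at the centre of the disc on the board's top face, where a jar's base stands; y along the row from mark1 to mark4, x across the board, z up.
- mark4: cream felt disc with a darker middle, 60 mm in diameter and less than 1 mm thick, one of four alike in a straight row at 80 mm spacing on a fixed dark wooden board (90 x 500 mm, 12 mm thick, lying on the counter, its row roughly across the robot's view); the leftmost seen from the robot (+y end). Origin at the centre of the disc on the board's top face, where a jar's base stands; y along the row from mark1 to mark4, x across the board, z up.
- cat: small yellow cat figurine with orange ears, loose, 40 mm wide, 52 mm high, 160 g, standing at one end of the board (either end), 90 mm beyond the last mark, on the row's line. Origin at the centre of its underside, z up.
- dragon: small green dragon figurine on a square foot with a cream crest, loose, 36 mm wide, 52 mm high, 160 g, standing at the other end of the board, 90 mm beyond the last mark there. Origin at the centre of its underside, z up.
Mind the look-alikes: they are no part of the job. What is shaped like the cat but purple is not meant.

How it is judged:
At the end, for the whole second after the job is handed in: Each jar stands upright (within 0.1 rad) on the board with its centre within 12 mm (horizontally) of the centre of its own disc, black, amber, red, turquoise in this order from the cat's end to the dragon's; all are released and at rest (((horizontal distance between cat and mark1 below 0.13 m and horizontal distance between jar_black_center and mark1 below 0.012 m and horizontal distance between jar_amber_center and mark2 below 0.012 m and horizontal distance between jar_red_center and mark3 below 0.012 m and horizontal distance between jar_turquoise_center and mark4 below 0.012 m) or (horizontal distance between cat and mark4 below 0.13 m and horizontal distance between jar_black_center and mark4 below 0.012 m and horizontal distance between jar_amber_center and mark3 below 0.012 m and horizontal distance between jar_red_center and mark2 below 0.012 m and horizontal distance between jar_turquoise_center and mark1 below 0.012 m)) and angle between each of jar_black_center, jar_amber_center, jar_red_center, jar_turquoise_center's own z axis and vertical below 0.1 rad and height (world z) of jar_black_center below 0.039 m and linear speed of each of jar_black, jar_amber, jar_red, jar_turquoise below 0.02 m/s and angular speed of each of jar_black, jar_amber, jar_red, jar_turquoise below 0.2 rad/s and height (world z) of jar_amber_center below 0.045 m and height (world z) of jar_red_center below 0.051 m and height (world z) of jar_turquoise_center below 0.057 m); the robot touches nothing.
It fails at once if the cat figurine is shifted by more than 20 mm or knocked over (distance of cat from where it was at the start of the episode above 0.02 m or angle between cat's own z axis and vertical above 0.5 rad).
It fails at once if the dragon figurine is shifted by more than 20 mm or knocked over (distance of dragon from where it was at the start of the episode above 0.02 m or angle between dragon's own z axis and vertical above 0.5 rad).
It also fails if it takes over 96 s, if anything falls off the work surface, if the arm or the gripper's body presses on something with over 40 N, if the wrist force passes 120 N, or if a joint passes its speed limit or range.

ROBOT

A 6-joint arm with a two-finger parallel gripper is mounted at the origin on the work surface. World frame = base frame: x ahead of the robot, y to its left, z up, the work surface at z = 0. Lengths are in m, angles in rad, forces in N, time in s.
With the tool pointing down it reaches from about 0.375 to 0.975 m from the base axis. Payload 3.8 kg.
Tool frame: the origin (TCP) lies midway between the tips of the shut fingers; the grasp point (between the pads) lies 19 mm behind it (env.grip_point_offset is the distance from the TCP to the grasp point, in m); z points along the fingers, y is the line along which they close (so a half turn about z gives the same grasp; the last joint's range is limited). The gripper opens to 85 mm and grips with 20 to 120 N. Pads are 22 mm wide; open, the fingers measure 114 mm over their backs; the gripper's body (76 mm by 85 mm) begins 54 mm behind the grasp point. The pads swing forward as they close: fully open they stand 13 mm farther back than shut.
Start: joints at [-1.167, 0.264, 1.604, -0, 1.274, -0.037], TCP at [0.288, -0.61, 0.231] pointing down, gripper open.
Joint ranges: [-2.63, 2.63], [-0.94, 2.18], [0.31, 2.57], [-1.31, 4.45], [0, 2.66], [-2.55, 2.55]. Speed limits (rad/s): [2.57, 2.57, 3.14, 3.14, 3.14, 3.14].

INTERFACE

Orientations are given as a rotation vector (axis times angle).
In Python, from cell import get_obs, eyes, order, spotter, env gives the robot as it stands. The module is installed in compiled form; this text tells all that it offers.
- The arm moves only by the tool move_arm, never from a script. Its argument "targets" is a list that holds one entry, the list of rows, each a list of 7 numbers: the shift along the tool's x, y, z in mm, then the turn, a rotation vector about the tool's x, y, z in degrees, then the finger opening in mm, from 0 to 85.4. A call has 1 to 20 rows; each row shifts and turns the commanded pose from where the row before left it, along the tool's axes as they then stand; what a row does not reach is not made up. A row lasts 1/12 s, in which the tool goes at most 41.7 mm and 7.16 degrees, less where a joint would pass 70% of its speed; a pose out of reach is approached as far as the arm can. A call is refused whole if a number of a shift passes 41.7 or a number of a turn 7.16, either way. A call with a gripper value outside its range is refused whole. The fingers move at their own pace and stop on an object; the grip force is fixed at half the most. Time passes only in rows, so rows that do not move let the fingers close. It gives the time, the measured TCP pose, the force, the opening and the grip force at its end, in the units of the state.
- get_obs(): the state, without advancing time (a new reading comes with each control period).
- eyes.camera(name): name is "scene" or "side" or "wrist"; returns a dict with "img" (384x512x3 uint8, blue, green, red), "fx", "fy", "cx", "cy" (pixels), "distortion" ([k1, k2, p1, p2, k3] as OpenCV has them; the pictures are not rectified), "R" (3x3) and "t" (3): a world point X has camera coordinates R X + t. Camera axes: x right, y down, z forward; pixel columns grow to the right and rows downward; lengths in m; the calibration is good to about 2 mm. A picture is of the moment at which its call begins. There is no depth.
- order.hand_in(): hands the job in; it is judged then, once.
Trained networks look in the newest picture that a camera, given by its name, has taken for a name from the list of things; names that differ only in an ending like _2 or _b are one class to them, and where a whole thing is asked for, a point or a joint stands for the part that bears it (a point fixed in the world has none). Each returns a list of dicts, best first, with "confidence" (0 to 1); they miss things now and then, are a little off and sometimes report something else, mostly with a low value. They report only what shows in the picture. A call takes as long as a camera call. They do not tell look-alikes from the thing itself.
- spotter.find_in(camera, thing): "extent" ([left, top, width, height] as shares, 0 to 1, of the picture: columns of its width, rows of its height, round what is visible of it).
- spotter.silhouettes(camera, thing): "region" (384x512 bool, what is visible of it) and "extent" ([left, top, width, height] as shares, 0 to 1, of the picture: columns of its width, rows of its height, round what is visible of it).
- spotter.mark_of(camera, thing): "position" ([row, column] as shares, 0 to 1, of the picture: columns of its width, rows of its height: a listed point, or the origin of a listed thing).
The state is a dict: "t": time; "qpos": joint angles; "joint_vel": joint speeds; "effort": joint torques, N m; "position": TCP position; "tcp_rot": TCP orientation; "contact_force": force on the tool from outside, world axes, zero at the start; "torque": the same for the moment, N m; "width": finger opening in m; "grasp_force": force on a finger pad.
Only numpy, scipy, OpenCV 4.12 (cv2) and the standard library are available. Lean on these libraries where they do the work, as an engineer would, in place of code of your own. Each camera call takes 0.05 s, during which the arm holds its last target. There are 200 camera calls.

## Working session

There is one attempt and no reset: what is moved stays moved. The work goes in short steps, Python scripts to look and compute and a tool call to move; the robot and the scene stay as the last step left them, time stands still between calls to the robot, and variables do not carry over. Pictures are saved under pics/ and viewed, at most 14 in all, crops included, and the job is handed in when it is done.

Besides the shell and the picture viewer there is one more tool, called after "Call:" in YAML: its name, and indented under it one key for each argument. move_arm: Moves the arm, as the interface text tells. Its arguments: {"type":"object","properties":{"targets":{"type":"array","items":{"type":"array","items":{"type":"array","items":{"type":"number"}}}}},"required":["targets"]}

```bash
mkdir -p pics; cat > h.py <<'E'
import numpy as np, cv2
from cell import get_obs, eyes, order, spotter, env
def ray(c,row,col):
    K=np.array([[c['fx'],0,c['cx']],[0,c['fy'],c['cy']],[0,0,1]])
    p=cv2.undistortPoints(np.array([[[col*512,row*384]]],float),K,np.array(c['distortion'],float))[0,0]
    R=np.array(c['R']);t=np.array(c['t']);o=-R.T@t;d=R.T@np.array([p[0],p[1],1]);return o,d
def atz(c,row,col,z):
    o,d=ray(c,row,col);return o+d*(z-o[2])/d[2]
H={'jar_black_center':.022,'jar_amber_center':.028,'jar_red_center':.034,'jar_turquoise_center':.040,'mark1':.012,'mark2':.012,'mark3':.012,'mark4':.012,'cat':.012,'dragon':.012}
def look(cam,things=H,z=H):
    c=eyes.camera(cam)
    for n in things:
        for m in spotter.mark_of(cam,n)[:2]:
            r,q=m['position'];print(cam,n,round(m['confidence'],2),'px',int(q*512),int(r*384),np.round(atz(c,r,q,z[n]),4))
    return c
E
python3 - <<'E'
from h import *
ims=[]
for k in('scene','side'):
    c=look(k);cv2.imwrite(f'pics/{k}.png',c['img'])
print({k:np.round(v,3) if not isinstance(v,str) else v for k,v in get_obs().items()})
E
```

```text
scene jar_black_center 0.7 px 387 188 [0.4499 0.2374 0.022 ]
scene jar_amber_center 0.94 px 250 157 [ 0.4573 -0.099   0.028 ]
scene jar_red_center 0.9 px 320 173 [0.4641 0.0799 0.034 ]
scene jar_red_center 0.41 px 231 225 [ 0.6794 -0.0597  0.034 ]
scene jar_turquoise_center 0.9 px 197 140 [ 0.4476 -0.243   0.04  ]
scene mark1 0.91 px 305 240 [0.6514 0.0899 0.012 ]
scene mark1 0.91 px 346 243 [0.6333 0.1716 0.012 ]
scene mark2 0.91 px 305 240 [0.6514 0.0899 0.012 ]
scene mark2 0.91 px 346 243 [0.6333 0.1716 0.012 ]
scene mark3 0.91 px 305 240 [0.6514 0.0899 0.012 ]
scene mark3 0.91 px 346 243 [0.6333 0.1716 0.012 ]
scene mark4 0.91 px 305 240 [0.6514 0.0899 0.012 ]
scene mark4 0.91 px 346 243 [0.6333 0.1716 0.012 ]
scene cat 0.86 px 119 209 [ 0.6989 -0.319   0.012 ]
scene cat 0.72 px 388 189 [0.4427 0.2414 0.012 ]
scene dragon 0.66 px 387 249 [0.6231 0.2561 0.012 ]
side jar_black_center 0.84 px 186 137 [0.4497 0.2258 0.022 ]
side jar_amber_center 0.8 px 207 233 [ 0.4546 -0.109   0.028 ]
side jar_red_center 0.78 px 200 170 [0.4675 0.0775 0.034 ]
side jar_turquoise_center 0.69 px 213 28
[... 389 characters left out ...]
ark4 0.74 px 296 207 [ 0.6576 -0.0665  0.012 ]
side cat 0.97 px 286 288 [ 0.5779 -0.2629  0.012 ]
side cat 0.92 px 309 239 [ 0.6577 -0.16    0.012 ]
side dragon 0.56 px 251 121 [0.6329 0.2683 0.012 ]
{'t': np.float64(1.1), 'qpos': array([-1.167,  0.264,  1.604,  0.   ,  1.274, -0.037]), 'joint_vel': array([-0.001,  0.001,  0.001, -0.001,  0.001, -0.002]), 'effort': array([ 1.0000e-03, -5.1507e+01, -3.6773e+01, -0.0000e+00,  1.0000e-03,
       -0.0000e+00]), 'position': array([ 0.288, -0.61 ,  0.231]), 'tcp_rot': array([3.066, 0.687, 0.   ]), 'contact_force': array([ 0.066, -0.236,  0.349]), 'torque': array([ 0.045,  0.017, -0.005]), 'grasp_force': np.float64(0.0), 'width': np.float64(0.085)}
```

View pics/scene.png

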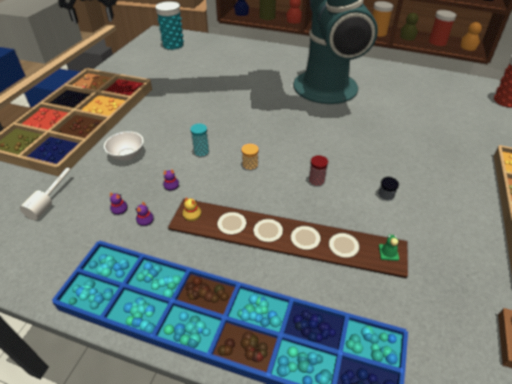

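View pics/side.png

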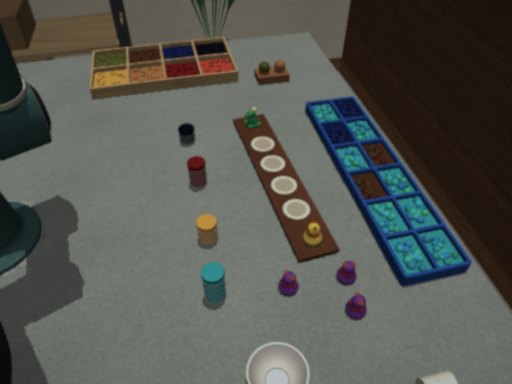

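The scene picture shows the yellow cat at px (191,209), the -y end, and the dragon at (390,249), the +y end. The discs are at about (232,223) to (344,245), and the purple cats are off the board. So black goes to mark1, amber to mark2, red to mark3 and turquoise to mark4.

```bash
python3 - <<'E'
from h import *
for k in('scene','side'):
    c=eyes.camera(k)
    for n in('mark1','cat'):
        for m in spotter.mark_of(k,n):
            r,q=m['position'];print(k,n,round(m['confidence'],2),'px',int(q*512),int(r*384),np.round(atz(c,r,q,.012),4))
    hsv=c['img']
    # ellipses of discs: bright cream blobs
    s=cv2.cvtColor(c['img'],cv2.COLOR_BGR2HSV)
    m=cv2.inRange(s,(10,15,150),(40,110,255))
    nn,l,st,ce=cv2.connectedComponentsWithStats(m)
    for i in range(1,nn):
        if st[i,4]>150 and st[i,4]<1500:
            x,y,w,h,a=st[i];print(k,'blob',a,(x,y,w,h),np.round(atz(c,(y+h/2)/384,(x+w/2)/512,.0125),4))
E
```

```text
scene mark1 0.94 px 269 229 [0.6488 0.0109 0.012 ]
scene mark1 0.91 px 232 226 [ 0.6648 -0.0662  0.012 ]
scene mark1 0.83 px 345 244 [0.637  0.1705 0.012 ]
scene mark1 0.69 px 304 239 [0.6511 0.0883 0.012 ]
scene mark1 0.25 px 189 216 [ 0.6674 -0.1649  0.012 ]
scene cat 0.76 px 191 216 [ 0.6663 -0.16    0.012 ]
scene cat 0.63 px 119 209 [ 0.6985 -0.3206  0.012 ]
scene cat 0.56 px 144 219 [ 0.708  -0.2505  0.012 ]
scene blob 813 (np.int32(0), np.int32(25), np.int32(114), np.int32(78)) [ 0.1699 -0.9242  0.0125]
scene blob 512 (np.int32(217), np.int32(212), np.int32(29), np.int32(23)) [ 0.6579 -0.0703  0.0125]
scene blob 538 (np.int32(253), np.int32(219), np.int32(30), np.int32(23)) [0.6515 0.0093 0.0125]
scene blob 563 (np.int32(291), np.int32(226), np.int32(30), np.int32(24)) [0.6458 0.09   0.0125]
scene blob 582 (np.int32(329), np.int32(233), np.int32(30), np.int32(25)) [0.6403 0.1685 0.0125]
scene blob 320 (np.int32(0), np.int32(313), np.int32(32), np.int32(25)) [ 0.9968 -0.3406  0.0125]
scene blob 752 (np.int32(0), np.int32(349), np.int32(57), np.int32(35)) [ 1.0473 -0.2705  0.0125
[... 193 characters left out ...]
9  0.012 ]
side cat 0.86 px 354 312 [ 0.6838 -0.3396  0.012 ]
side cat 0.85 px 288 287 [ 0.5815 -0.2611  0.012 ]
side cat 0.73 px 344 273 [ 0.6975 -0.2558  0.012 ]
side cat 0.67 px 309 240 [ 0.6569 -0.1625  0.012 ]
side blob 249 (np.int32(252), np.int32(137), np.int32(22), np.int32(14)) [0.64   0.1657 0.0125]
side blob 290 (np.int32(261), np.int32(156), np.int32(24), np.int32(15)) [0.6453 0.0861 0.0125]
side blob 347 (np.int32(272), np.int32(176), np.int32(25), np.int32(18)) [0.6518 0.0067 0.0125]
side blob 414 (np.int32(283), np.int32(199), np.int32(27), np.int32(20)) [ 0.6564 -0.0726  0.0125]
side blob 740 (np.int32(255), np.int32(353), np.int32(43), np.int32(31)) [ 0.5199 -0.4045  0.0125]
```

Call:
move_arm:
  targets:
    - [[0,0,0,0,0,-6.47,85],[0,0,0,0,0,-6.47,85],[0,0,0,0,0,-6.47,85],[0,0,0,0,0,-6.47,85],[0,0,0,0,0,-6.47,85],[0,0,0,0,0,-6.47,85],[0,0,0,0,0,-6.47,85],[0,0,0,0,0,-6.47,85],[0,0,0,0,0,-6.47,85],[0,0,0,0,0,-6.47,85]]

```text
t: 2.23
position: [0.288, -0.6105, 0.2313]
tcp_rot: [2.216, 2.227, -0.0]
contact_force: [0.6, 0.9, -0.1]
width: 0.0853
grasp_force: 0.0
```

Call:
move_arm:
  targets:
    - [[34,15,0,0,0,0,85],[34,15,0,0,0,0,85],[34,15,0,0,0,0,85],[34,15,0,0,0,0,85],[34,15,0,0,0,0,85],[34,15,0,0,0,0,85],[34,15,0,0,0,0,85],[34,15,0,0,0,0,85],[34,15,0,0,0,0,85],[34,15,0,0,0,0,85],[31,8,0,0,0,0,85],[0,0,0,0,0,0,85],[0,0,0,0,0,0,85]]

```text
t: 3.32
position: [0.4467, -0.2382, 0.2316]
tcp_rot: [2.218, 2.224, -0.0]
contact_force: [-0.2, -0.2, 0.3]
width: 0.085
grasp_force: 0.0
```

```bash
cat >> h.py <<'E'
HG={'jar_black_center':(.044,),'jar_amber_center':(.056,),'jar_red_center':(.068,),'jar_turquoise_center':(.080,)}
def wl(names,save=None):
    c=eyes.camera('wrist');o=get_obs();print('tcp',np.round(o['position'],4),'rot',np.round(o['tcp_rot'],3),'w',round(o['width'],4),'t',round(o['t'],1))
    for n in names:
        for m in spotter.mark_of('wrist',n)[:1]:
            r,q=m['position'];print(n,round(m['confidence'],2),(int(q*512),int(r*384)),np.round(atz(c,r,q,H[n]),4))
        for m in spotter.silhouettes('wrist',n)[:1]:
            # outline fit: project jar cylinder, match to silhouette's extent
            e=np.array(m['extent']);box=np.array([e[0],e[1],e[0]+e[2],e[1]+e[3]])*[512,384,512,384]
            K=np.array([[c['fx'],0,c['cx']],[0,c['fy'],c['cy']],[0,0,1]]);a=np.linspace(0,2*np.pi,60)
            h=2*H[n]
            def f(p):
                P=np.vstack([np.c_[p[0]+.021*np.cos(a),p[1]+.021*np.sin(a),0*a+z] for z in(0,h)])
                u=cv2.projectPoints(P,cv2.Rodrigues(np.array(c['R']))[0],np.array(c['t'],float),K,np.array(c['distortion'],float))[0][:,0]
                return np.r_[u.min(0),u.max(0)]-box
            from scipy.optimize import least_squares
            r,q=e[1]+e[3]/2,e[0]+e[2]/2
            s=least_squares(f,atz(c,r,q,H[n])[:2]);print('  fit',np.round(s.x,4),'res px',np.round(s.fun,1),'box',box.round())
    if save: cv2.imwrite('pics/'+save,c['img'])
E
python3 -c "
from h import *
wl(['jar_turquoise_center','jar_amber_center'],'w1.png')"
```

```text
tcp [ 0.4465 -0.2393  0.2315] rot [ 2.220e+00  2.222e+00 -1.000e-03] w 0.0853 t 3.4
jar_turquoise_center 0.56 (255, 177) [ 0.4483 -0.2423  0.04  ]
  fit [ 0.4488 -0.2401] res px [-2.6 -0.5  2.6  0.6] box [238. 153. 274. 204.]
jar_amber_center 0.93 (262, 44) [ 0.4546 -0.0994  0.028 ]
  fit [ 0.4537 -0.1001] res px [ 0.6 -0.8 -0.6  0.9] box [240.  17. 284.  68.]
```

View pics/w1.png

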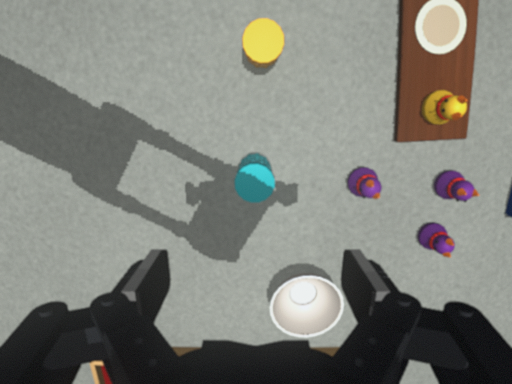

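The wrist picture shows the turquoise jar at (255,180), amber at (263,40), and the cat and mark1 at the top right. The fit agrees with the other cameras, so I'll grasp turquoise.

Call:
move_arm:
  targets:
    - [[-1,2,32,0,0,0,85],[0,0,32,0,0,0,85],[0,0,32,0,0,0,85],[0,0,32,0,0,0,85],[0,0,32,0,0,0,85],[0,0,32,0,0,0,85],[0,0,0,0,0,0,85],[0,0,0,0,0,0,40],[0,0,0,0,0,0,30],[0,0,0,0,0,0,30],[0,0,0,0,0,0,30],[0,0,0,0,0,0,30],[0,0,0,0,0,0,30],[0,0,0,0,0,0,30]]

```text
t: 4.73
position: [0.4504, -0.2421, 0.0421]
tcp_rot: [2.218, 2.217, 0.002]
contact_force: [-0.1, -1.4, 7.1]
width: 0.0407
grasp_force: 60.7
```

Call:
move_arm:
  targets:
    - [[0,0,-30,0,0,0,30],[0,0,-30,0,0,0,30],[0,0,-30,0,0,0,30],[0,0,-30,0,0,0,30],[31.5,14.5,0,0,0,0,30],[31.5,14.5,0,0,0,0,30],[31.5,14.5,0,0,0,0,30],[31.5,14.5,0,0,0,0,30],[31.5,14.5,0,0,0,0,30],[31.5,14.5,0,0,0,0,30],[31.5,14.5,0,0,0,0,30],[31.5,14.5,0,0,0,0,30],[31.5,14.5,0,0,0,0,30],[31.5,14.5,0,0,0,0,30],[31.5,14.5,0,0,0,0,30],[31.5,14.5,0,0,0,0,30],[31,16,0,0,0,0,30],[0,0,0,0,0,0,30],[0,0,0,0,0,0,30]]

```text
t: 6.32
position: [0.6391, 0.1702, 0.1598]
tcp_rot: [2.218, 2.224, 0.001]
contact_force: [0.4, -0.3, -1.5]
width: 0.0411
grasp_force: 61.2
```

```bash
python3 -c "
from h import *
wl([],'w2.png')
c=eyes.camera('wrist')
for n in ('mark1','dragon'):
  for m in spotter.mark_of('wrist',n):
    r,q=m['position'];print(n,round(m['confidence'],2),(int(q*512),int(r*384)),np.round(atz(c,r,q,.012),4))
"
```

```text
tcp [0.6384 0.1688 0.1595] rot [ 2.220e+00  2.222e+00 -1.000e-03] w 0.0406 t 6.4
mark1 0.76 (257, 186) [0.6417 0.1663 0.012 ]
mark1 0.71 (264, 317) [0.6503 0.0068 0.012 ]
dragon 0.73 (248, 86) [0.6328 0.2611 0.012 ]
```

View pics/w2.png

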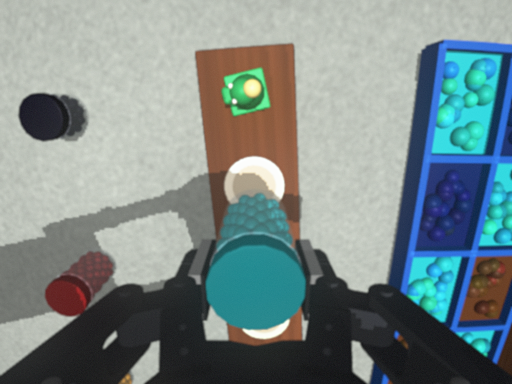

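The wrist picture shows the jar held upright, disc 4 just behind it at (257,186) and the dragon at (248,90). I'll lower it.

Call:
move_arm:
  targets:
    - [[-3,1.5,25,0,0,0,30],[0,0,25,0,0,0,30],[0,0,25,0,0,0,30],[0,0,20,0,0,0,30],[0,0,7,0,0,0,30],[0,0,1,0,0,0,30],[0,0,1,0,0,0,30],[0,0,0,0,0,0,30],[0,0,0,0,0,0,30]]

```text
t: 7.27
position: [0.6408, 0.165, 0.0564]
tcp_rot: [2.222, 2.219, 0.002]
contact_force: [-0.5, -0.6, -1.3]
width: 0.0408
grasp_force: 61.3
```

Call:
move_arm:
  targets:
    - [[0,0,1,0,0,0,30],[0,0,1,0,0,0,30],[0,0,0,0,0,0,30],[0,0,0,0,0,0,30]]

```text
t: 7.6
position: [0.6407, 0.1654, 0.0542]
tcp_rot: [2.222, 2.22, 0.002]
contact_force: [-1.4, -0.8, 3.6]
width: 0.0409
grasp_force: 61.6
```

Call:
move_arm:
  targets:
    - [[0,0,0,0,0,0,46],[0,0,0,0,0,0,52],[0,0,0,0,0,0,58],[0,0,0,0,0,0,64],[0,0,0,0,0,0,64],[0,0,-10,0,0,0,64],[0,0,-25,0,0,0,64],[0,0,-30,0,0,0,64],[0,0,-35,0,0,0,64],[0,0,-40,0,0,0,64],[0,0,-20,0,0,0,85],[-15,-29,0,0,0,0,85],[-15,-29,0,0,0,0,85],[-15,-29,0,0,0,0,85],[-15,-29,0,0,0,0,85],[-15,-29,0,0,0,0,85],[-12,-29,0,0,0,0,85],[0,0,0,0,0,0,85],[0,0,0,0,0,0,85]]

```text
t: 9.18
position: [0.4651, 0.078, 0.2141]
tcp_rot: [2.223, 2.219, 0.002]
contact_force: [-0.0, 0.7, 0.2]
width: 0.0849
grasp_force: 0.0
```

```bash
python3 -c "
from h import *
wl(['jar_red_center','jar_black_center','jar_turquoise_center'],'w3.png')"
```

```text
tcp [0.4664 0.0784 0.2144] rot [2.222 2.219 0.003] w 0.0849 t 9.2
jar_red_center 0.58 (250, 181) [0.4604 0.072  0.034 ]
  fit [0.4598 0.0735] res px [-2.9 -1.   2.9  1. ] box [231. 158. 267. 207.]
jar_black_center 0.78 (241, 16) [0.4528 0.2406 0.022 ]
  fit [0.452  0.2324] res px [-2.  -4.5  2.   5.5] box [220.   0. 260.  46.]
jar_turquoise_center 0.96 (434, 88) [0.6506 0.1724 0.04  ]
  fit [0.6506 0.1702] res px [-0.7  2.   0.5 -2.1] box [397.  63. 479. 115.]
```

View pics/w3.png

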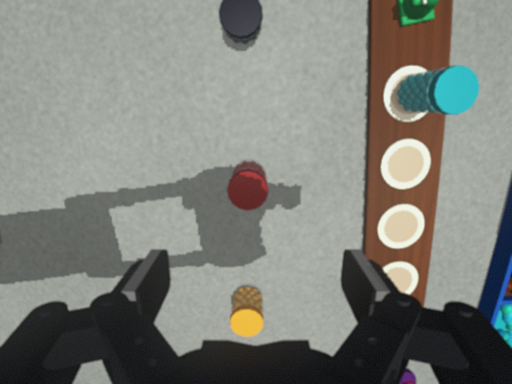

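Turquoise stands on disc 4 at (410,93). Red is at (248,185), slightly left of where I expected it. I'll correct by -5 mm in x and -3 mm in y, then grasp.

Call:
move_arm:
  targets:
    - [[-3,-5,37,0,0,0,85],[0,0,37,0,0,0,85],[0,0,37,0,0,0,85],[0,0,37,0,0,0,85],[0,0,37,0,0,0,85],[0,0,2,0,0,0,85],[0,0,0,0,0,0,60],[0,0,0,0,0,0,30],[0,0,0,0,0,0,30],[0,0,0,0,0,0,30],[0,0,0,0,0,0,30],[0,0,0,0,0,0,30],[0,0,0,0,0,0,30]]

```text
t: 10.62
position: [0.4639, 0.0758, 0.0293]
tcp_rot: [2.22, 2.218, 0.007]
contact_force: [-0.8, -0.4, 7.0]
width: 0.0409
grasp_force: 60.6
```

Call:
move_arm:
  targets:
    - [[0,0,-30,0,0,0,30],[0,0,-30,0,0,0,30],[0,0,-30,0,0,0,30],[0,0,-30,0,0,0,30],[2,30,0,0,0,0,30],[2,30,0,0,0,0,30],[2,30,0,0,0,0,30],[2,30,0,0,0,0,30],[2,30,0,0,0,0,30],[2,32,0,0,0,0,30],[0,0,0,0,0,0,30],[0,0,0,0,0,0,30]]

```text
t: 11.62
position: [0.6446, 0.0872, 0.147]
tcp_rot: [2.222, 2.22, 0.002]
contact_force: [-0.6, -0.3, -1.1]
width: 0.0406
grasp_force: 61.2
```

```bash
cat >> h.py <<'E'
def held(n,zb):
    "held jar's lid centre by silhouette columns/rows, zb = height of base"
    c=eyes.camera('wrist');o=get_obs()
    print('tcp',np.round(o['position'],4))
    for m in spotter.silhouettes('wrist',n)[:1]:
        mk=m['region'].astype(np.uint8);ys,xs=np.nonzero(mk)
        # lid circle: bottom end of the silhouette, at z=zb+h
        K=np.array([[c['fx'],0,c['cx']],[0,c['fy'],c['cy']],[0,0,1]])
        b=ys.max();w=xs.max()-xs.min()+1;r=w/2
        p=atz(c,(b-r)/384,(xs.min()+r)/512,zb+2*H[n]);print('lid',n,m['confidence'],p.round(4),'px',xs.min()+r,b-r,'w',w)
    for m in spotter.mark_of('wrist',n)[:1]:
        print('mark',atz(c,*m['position'],zb+H[n]).round(4))
    return c
E
python3 -c "
from h import *
o=get_obs()['position'][2]
held('jar_red_center',o-.0285)
H['jar_turquoise_center']=.04
c=eyes.camera('wrist')
for n in ('mark1',):
  for m in spotter.mark_of('wrist',n):
    r,q=m['position'];print(n,round(m['confidence'],2),(int(q*512),int(r*384)),np.round(atz(c,r,q,.012),4))
for m in spotter.mark_of('wrist','jar_turquoise_center')[:1]: print('turq',atz(c,*m['position'],.052).round(4))
cv2.imwrite('pics/w4.png',c['img'])
"
```

```text
tcp [0.6432 0.0872 0.1467]
lid jar_red_center 0.78 [0.6449 0.0889 0.1865] px 255.0 296.0 w 98
mark [0.6451 0.0841 0.1525]
mark1 0.73 (257, 189) [0.6448 0.0851 0.012 ]
```

View pics/w4.png

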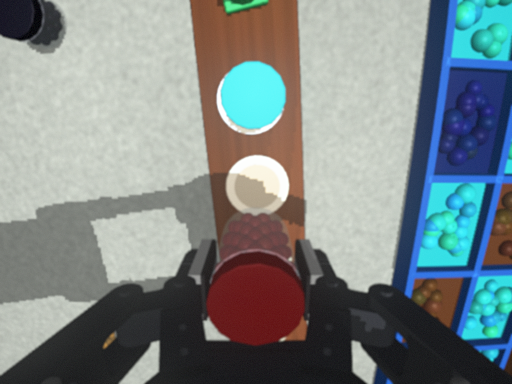

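Red is held centred at (256,297), and disc 3 is at (257,185). I'll lower it and release.

Call:
move_arm:
  targets:
    - [[0,1.5,25,0,0,0,30],[0,0,25,0,0,0,30],[0,0,25,0,0,0,30],[0,0,20,0,0,0,30],[0,0,8,0,0,0,30],[0,0,1,0,0,0,30],[0,0,1,0,0,0,30],[0,0,1,0,0,0,30],[0,0,0,0,0,0,30],[0,0,0,0,0,0,30]]

```text
t: 12.75
position: [0.6451, 0.0873, 0.0412]
tcp_rot: [2.222, 2.22, 0.002]
contact_force: [-0.2, -0.2, 1.3]
width: 0.0407
grasp_force: 62.0
```

Call:
move_arm:
  targets:
    - [[0,0,0.5,0,0,0,46],[0,0,0,0,0,0,52],[0,0,0,0,0,0,58],[0,0,0,0,0,0,64],[0,0,0,0,0,0,64],[0,0,-10,0,0,0,64],[0,0,-25,0,0,0,64],[0,0,-35,0,0,0,64],[0,0,-40,0,0,0,64],[0,0,-40,0,0,0,64],[0,0,-20,0,0,0,85],[-32,-32,0,0,0,0,85],[-32,-32,0,0,0,0,85],[-32,-32,0,0,0,0,85],[-32,-32,0,0,0,0,85],[-32,-32,0,0,0,0,85],[-28,-30,0,0,0,0,85],[0,0,0,0,0,0,85],[0,0,0,0,0,0,85]]

```text
t: 14.33
position: [0.466, -0.0891, 0.2107]
tcp_rot: [2.225, 2.216, 0.001]
contact_force: [-0.4, -0.0, 0.1]
width: 0.0849
grasp_force: 0.0
```

```bash
python3 -c "
from h import *
wl(['jar_amber_center'])"
```

```text
tcp [ 0.4672 -0.0884  0.2108] rot [2.224e+00 2.217e+00 2.000e-03] w 0.0848 t 14.4
jar_amber_center 0.95 (242, 188) [ 0.4526 -0.104   0.028 ]
  fit [ 0.4552 -0.0996] res px [ 0.1 -0.1 -0.1  0.1] box [223. 162. 264. 211.]
```

Call:
move_arm:
  targets:
    - [[-12,-12,34,0,0,0,85],[0,0,35,0,0,0,85],[0,0,35,0,0,0,85],[0,0,35,0,0,0,85],[0,0,35,0,0,0,85],[0,0,20,0,0,0,85],[0,0,0,0,0,0,60],[0,0,0,0,0,0,30],[0,0,0,0,0,0,30],[0,0,0,0,0,0,30],[0,0,0,0,0,0,30],[0,0,0,0,0,0,30],[0,0,0,0,0,0,30]]

```text
t: 15.57
position: [0.4575, -0.1003, 0.018]
tcp_rot: [2.22, 2.218, 0.004]
contact_force: [1.6, 1.5, 6.7]
width: 0.0407
grasp_force: 60.5
```

Call:
move_arm:
  targets:
    - [[0,0,-32,0,0,0,30],[0,0,-32,0,0,0,30],[0,0,-32,0,0,0,30],[0,0,-32,0,0,0,30],[13.5,24,0,0,0,0,30],[13.5,24,0,0,0,0,30],[13.5,24,0,0,0,0,30],[13.5,24,0,0,0,0,30],[13.5,24,0,0,0,0,30],[13.5,24,0,0,0,0,30],[13.5,24,0,0,0,0,30],[13.5,26,0,0,0,0,30],[0,0,0,0,0,0,30],[0,0,0,0,0,0,30]]

```text
t: 16.73
position: [0.6498, 0.0086, 0.1436]
tcp_rot: [-2.221, -2.222, 0.0]
contact_force: [0.1, -0.3, -0.7]
width: 0.0408
grasp_force: 61.1
```

```bash
python3 -c "
from h import *
o=get_obs()['position'][2]
c=held('jar_amber_center',o-.0175)
for m in spotter.mark_of('wrist','mark1'):
    r,q=m['position'];print(round(m['confidence'],2),(int(q*512),int(r*384)),np.round(atz(c,r,q,.012),4))
cv2.imwrite('pics/w5.png',c['img'])
"
```

```text
tcp [0.6487 0.008  0.1434]
lid jar_amber_center 0.81 [0.6504 0.0131 0.1821] px 255.5 288.5 w 99
mark [0.6493 0.0094 0.1541]
0.56 (255, 189) [0.6511 0.007  0.012 ]
```

View pics/w5.png

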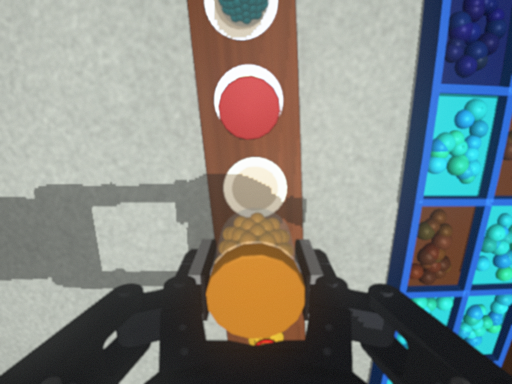

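Amber is held at (255,290), disc 2 is at (255,187), and red stands on its disc at (249,105). I'll lower amber, about 2 mm toward -y.

Call:
move_arm:
  targets:
    - [[-2,2,25,0,0,0,30],[0,0,25,0,0,0,30],[0,0,25,0,0,0,30],[0,0,25,0,0,0,30],[0,0,10,0,0,0,30],[0,0,1,0,0,0,30],[0,0,1,0,0,0,30],[0,0,1,0,0,0,30],[0,0,0,0,0,0,30],[0,0,0,0,0,0,30]]

```text
t: 17.77
position: [0.6519, 0.0058, 0.032]
tcp_rot: [2.221, 2.22, 0.002]
contact_force: [-0.6, -0.1, -0.8]
width: 0.0408
grasp_force: 61.9
```

Call:
move_arm:
  targets:
    - [[0,0,1,0,0,0,30],[0,0,1,0,0,0,30],[0,0,0,0,0,0,30],[0,0,0,0,0,0,46],[0,0,0,0,0,0,52],[0,0,0,0,0,0,58],[0,0,0,0,0,0,64],[0,0,0,0,0,0,64],[0,0,-10,0,0,0,64],[0,0,-25,0,0,0,64],[0,0,-35,0,0,0,64],[0,0,-40,0,0,0,64],[0,0,-40,0,0,0,64],[0,0,-25,0,0,0,64]]

```text
t: 18.93
position: [0.6531, 0.0059, 0.2098]
tcp_rot: [2.219, 2.217, 0.007]
contact_force: [0.3, -0.2, 0.9]
width: 0.0638
grasp_force: 0.0
```

Call:
move_arm:
  targets:
    - [[23,-20,0,0,0,0,85],[23,-20,0,0,0,0,85],[23,-20,0,0,0,0,85],[23,-20,0,0,0,0,85],[23,-20,0,0,0,0,85],[23,-20,0,0,0,0,85],[23,-20,0,0,0,0,85],[23,-20,0,0,0,0,85],[23,-20,0,0,0,0,85],[22,-20,0,0,0,0,85],[0,0,0,0,0,0,85],[0,0,0,0,0,0,85]]

```text
t: 19.93
position: [0.4505, 0.2361, 0.2046]
tcp_rot: [2.219, 2.224, 0.002]
contact_force: [0.3, -0.3, 0.6]
width: 0.0848
grasp_force: 0.0
```

```bash
python3 -c "
from h import *
wl(['jar_black_center'])"
```

```text
tcp [0.4513 0.2354 0.2046] rot [2.220e+00 2.222e+00 2.000e-03] w 0.085 t 20.0
jar_black_center 0.97 (257, 176) [0.4538 0.2358 0.022 ]
  fit [0.4538 0.2386] res px [-0.9 -0.9  0.9  0.9] box [238. 153. 277. 197.]
```

Call:
move_arm:
  targets:
    - [[2,2,34,0,0,0,85],[0,0,35,0,0,0,85],[0,0,35,0,0,0,85],[0,0,35,0,0,0,85],[0,0,35,0,0,0,85],[0,0,20,0,0,0,85],[0,0,0,0,0,0,60],[0,0,0,0,0,0,30],[0,0,0,0,0,0,30],[0,0,0,0,0,0,30],[0,0,0,0,0,0,30],[0,0,0,0,0,0,30],[0,0,0,0,0,0,30]]

```text
t: 21.17
position: [0.4557, 0.238, 0.0122]
tcp_rot: [2.221, 2.219, 0.007]
contact_force: [0.8, -1.1, 7.4]
width: 0.041
grasp_force: 60.8
```

Call:
move_arm:
  targets:
    - [[0,0,-36,0,0,0,30],[0,0,-36,0,0,0,30],[0,0,-36,0,0,0,30],[0,0,-36,0,0,0,30],[-22,14.4,0,0,0,0,30],[-22,14.4,0,0,0,0,30],[-22,14.4,0,0,0,0,30],[-22,14.4,0,0,0,0,30],[-22,14.4,0,0,0,0,30],[-22,14.4,0,0,0,0,30],[-22,14.4,0,0,0,0,30],[-22,14.4,0,0,0,0,30],[-22,14.4,0,0,0,0,30],[-22,14.4,0,0,0,0,30],[-22,14.4,0,0,0,0,30],[-22,14.4,0,0,0,0,30],[-22,14.4,0,0,0,0,30],[-23,14.4,0,0,0,0,30],[0,0,0,0,0,0,30],[0,0,0,0,0,0,30]]

```text
t: 22.83
position: [0.655, -0.0732, 0.1538]
tcp_rot: [-2.225, -2.218, -0.0]
contact_force: [0.3, 0.5, -1.3]
width: 0.0404
grasp_force: 61.0
```

```bash
python3 -c "
from h import *
o=get_obs()['position'][2]
c=held('jar_black_center',o-.0115)
for m in spotter.mark_of('wrist','mark1'):
    r,q=m['position'];print(round(m['confidence'],2),(int(q*512),int(r*384)),np.round(atz(c,r,q,.012),4))
cv2.imwrite('pics/w6.png',c['img'])
"
```

```text
tcp [ 0.6543 -0.0722  0.1537]
lid jar_black_center 0.86 [ 0.6554 -0.0667  0.1863] px 255.0 276.0 w 94
mark [ 0.6545 -0.0723  0.1643]
0.58 (256, 181) [ 0.6574 -0.0691  0.012 ]
```

View pics/w6.png

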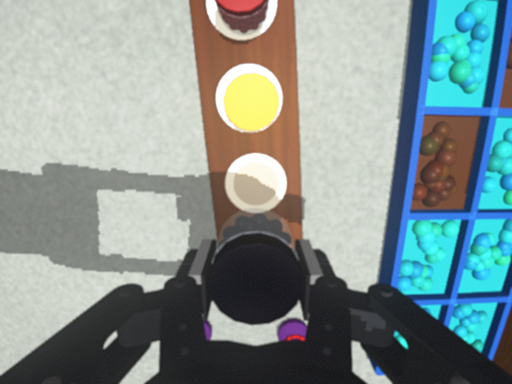

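Black is held at (256,277), disc 1 is at (256,183), and amber is centred on its disc at (250,100). I'll lower black.

Call:
move_arm:
  targets:
    - [[-0.5,2,30,0,0,0,30],[0,0,30,0,0,0,30],[0,0,30,0,0,0,30],[0,0,25,0,0,0,30],[0,0,10,0,0,0,30],[0,0,1,0,0,0,30],[0,0,1,0,0,0,30],[0,0,1,0,0,0,30],[0,0,0,0,0,0,30],[0,0,0,0,0,0,30]]

```text
t: 23.87
position: [0.6579, -0.0726, 0.0274]
tcp_rot: [2.221, 2.219, 0.003]
contact_force: [-0.0, -0.8, -2.2]
width: 0.0404
grasp_force: 62.0
```

Another 2–3 mm to go. Then I'll release, rise and back off toward the robot.

Call:
move_arm:
  targets:
    - [[0,0,1,0,0,0,30],[0,0,1,0,0,0,30],[0,0,1,0,0,0,30],[0,0,0,0,0,0,30],[0,0,0,0,0,0,46],[0,0,0,0,0,0,52],[0,0,0,0,0,0,58],[0,0,0,0,0,0,64],[0,0,0,0,0,0,64],[0,0,-10,0,0,0,64],[0,0,-25,0,0,0,64],[0,0,-35,0,0,0,64],[0,0,-40,0,0,0,64],[0,0,-40,0,0,0,64],[0,0,-40,0,0,0,64]]

```text
t: 25.12
position: [0.6563, -0.0725, 0.2152]
tcp_rot: [2.222, 2.221, 0.0]
contact_force: [0.7, 0.5, 0.5]
width: 0.0641
grasp_force: 0.0
```

Call:
move_arm:
  targets:
    - [[15,-30,-5,0,0,0,64],[15,-30,-5,0,0,0,64],[15,-30,-5,0,0,0,64],[15,-30,-5,0,0,0,64],[15,-30,-5,0,0,0,64],[15,-30,-5,0,0,0,64],[15,-30,-5,0,0,0,64],[0,0,0,0,0,0,64],[0,0,0,0,0,0,64]]

```text
t: 25.87
position: [0.4461, 0.0331, 0.2491]
tcp_rot: [2.219, 2.221, 0.003]
contact_force: [1.2, 0.0, -0.4]
width: 0.064
grasp_force: 0.0
```

```bash
python3 - <<'E'
from h import *
from scipy.optimize import least_squares
T={'jar_black_center':(.6572,-.0714),'jar_amber_center':(.6516,.008),'jar_red_center':(.6456,.088),'jar_turquoise_center':(.640,.167)}
a=np.linspace(0,2*np.pi,60);ims=[]
for k in('scene','side','wrist'):
    c=eyes.camera(k);K=np.array([[c['fx'],0,c['cx']],[0,c['fy'],c['cy']],[0,0,1]])
    ims.append(c['img'][150:300,150:450] if k=='scene' else c['img'][90:240,180:480])
    for n,t in T.items():
        for m in spotter.silhouettes(k,n)[:1]:
            e=np.array(m['extent']);box=np.array([e[0],e[1],e[0]+e[2],e[1]+e[3]])*[512,384,512,384]
            def f(p):
                P=np.vstack([np.c_[p[0]+.021*np.cos(a),p[1]+.021*np.sin(a),0*a+z] for z in(.012,.012+2*H[n])])
                u=cv2.projectPoints(P,cv2.Rodrigues(np.array(c['R']))[0],np.array(c['t'],float),K,np.array(c['distortion'],float))[0][:,0]
                return np.r_[u.min(0),u.max(0)]-box
            s=least_squares(f,t);print(k,n,round(m['confidence'],2),'off mm',np.round((s.x-t)*1e3,1),'res',np.round(s.fun,1))
cv2.imwrite('pics/end.png',cv2.resize(np.vstack(ims[:2]),None,fx=2,fy=2))
E
```

```text
scene jar_black_center 0.81 off mm [4.1 0.2] res [-0.9  0.2  1.  -0.2]
scene jar_amber_center 0.81 off mm [ 5.1 -4.5] res [-1.3 -1.6  1.3  1.4]
scene jar_red_center 0.96 off mm [-0.6 -3.1] res [-1.3 -2.4  1.3  2.2]
scene jar_turquoise_center 0.76 off mm [4.4 6.6] res [ 0.8 -0.7 -0.7  0.7]
side jar_black_center 0.9 off mm [0.6 0.8] res [-1.3 -1.   1.3  0.9]
side jar_amber_center 0.71 off mm [ -3.9 -13.5] res [-0.5 -0.6  0.4  0.6]
side jar_red_center 0.75 off mm [ 3.9 -1.8] res [-2.  -1.1  1.9  0.9]
side jar_turquoise_center 0.9 off mm [2.8 3.9] res [ 2.   0.3 -1.9 -0.2]
wrist jar_amber_center 0.78 off mm [ 2.2 -4.1] res [-1.1  0.5  1.  -0.4]
wrist jar_red_center 0.83 off mm [ 1.1 -4. ] res [-1.4 -1.9  1.2  1.8]
wrist jar_turquoise_center 0.95 off mm [4.8 0.3] res [-3.7  0.8  3.1 -0.9]
```

View pics/end.png

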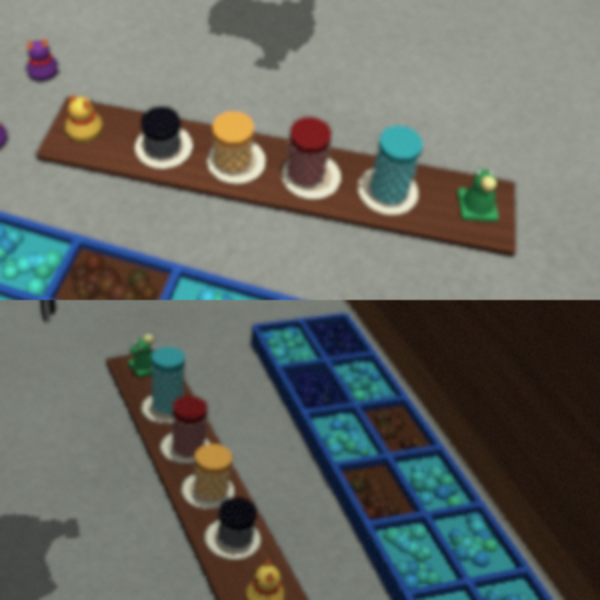

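In the end picture all four jars stand upright on their discs, in order black, amber, red, turquoise from the cat. Both figurines are in place. The side view's 13.5 mm offset for amber disagrees with the picture and with the scene and wrist views, which give about 5–7 mm, so I'm treating it as detector noise.

```bash
python3 -c "
from h import *
print(order.hand_in())"
```

```text
the job is handed in; nothing more can be done
None
```

I stood all four jars on their discs in order (black, amber, red, turquoise from the cat's end) and handed the job in at about 26 s; the hand-in returned no verdict. Most camera checks put the jars 0–8 mm off centre, but one side-camera reading put amber about 14 mm off, which I judged a misreading and did not re-measure.

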